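# Lay out the pump repair kit in its tray

### The arm

A 6-joint arm with a two-finger parallel gripper is mounted at the origin on a cart in front of the work surface, level with it; the furniture and walls round the work are solid. World frame = base frame: x ahead of the robot, y to its left, z up, the work surface at z = 0. Lengths are in mm, angles in rad, forces in N, time in s.
With the tool pointing down it reaches from about 300 to 775 mm from the base axis. Payload 14.6 kg.
Tool frame: the origin (TCP) lies between the finger pads; the fingertips stand 14 mm ahead of it and the grasp point (between the pads) lies 5 mm behind it (finger_overhang is the distance from the TCP to the fingertips, in mm); z points along the fingers, y is the direction in which the jaws open and shut (so a half turn about z gives the same grasp; the last joint's range is limited). The gripper opens to 85 mm and grips with 20 to 120 N. Pads are 22 mm wide; open, the fingers measure 114 mm over their backs; the gripper's body (76 mm by 85 mm) begins 54 mm behind the grasp point. The pads swing forward as they close: fully open they stand 13 mm farther back than shut.
Start: joints at [-1.26, 0.3, 1.521, -0, 1.321, -0.067], TCP at [202.875, -511.206, 245.281] pointing down, gripper open.
Joint ranges: [-3.03, 3.03], [-0.79, 2.21], [0.23, 2.52], [-1.04, 4.18], [0, 3.07], [-2.55, 2.55]. Speed limits (rad/s): [2.22, 2.22, 2.57, 3.14, 3.14, 3.14].

### API

Orientations are given as a 3x3 rotation matrix whose columns are the frame's x, y, z axes.
In Python, from rig import goto, movel, move_joints, let_go, gripper_close, sleep, inverse_kinematics, observe, snapshot, camera_info, PlanningError, sign_off, finger_overhang gives the robot as it stands. The module is installed in compiled form; this text tells all that it offers. Calls block until the motion is done:
- goto(position, orientation): joint-space move of the TCP to a pose.
- movel(position, rot=None, feed=150): straight line of the TCP; rot=None keeps the orientation; feed is the mean speed in mm/s.
- move_joints(angles): joint-space move.
- let_go() and gripper_close(): open the fingers fully, or close them until they stop; the grip force is fixed at half the most.
- sleep(seconds).
- inverse_kinematics(position, orientation): joint angles nearest the present ones, or None.
- observe(): the state.
- snapshot(name): name is "side" or "top" or "wrist"; returns the picture (400x640x3 uint8, red, green, blue); there is no depth.
- camera_info(name): a dict with "fovy" (degrees; the focal length in pixels is half the picture's height over the tangent of half this angle, whatever the lens; pixels are square), "cx", "cy" (the principal point, pixels), "pose" (4x4, takes a point from camera to world coordinates); the wrist camera has in their place "hand_eye" (4x4, takes a point from camera to tool coordinates, whose origin is the TCP and whose axes are the flange's). Camera axes: x right, y down, z forward; pixel columns grow to the right and rows downward; lengths in mm; the calibration is good to about 2 mm. A picture is of the moment at which its call begins: read the wrist's pose just before it. camera_info takes no time and is no camera call.
A pose or a line that the arm cannot do raises PlanningError and nothing moves.
- sign_off(): hands the job in, once; it reports no verdict.
The state is a dict: "time": time; "joint_pos": joint angles; "qvel": joint speeds; "tau": joint torques, N m; "tcp_pos": TCP position; "tool_rot": TCP orientation; "force": force on the tool from outside, world axes, zero at the start; "moment": the same for the moment, N m; "finger_gap": finger opening in mm.
Only numpy, scipy, OpenCV 4.12 (cv2) and the standard library are available. Lean on these libraries where they do the work, as an engineer would, in place of code of your own. Each camera call takes 0.05 s, during which the arm holds its last target. There are 200 camera calls.

### The job

Lay out the parts for a pump repair in the kit tray, each in the recess made for it: the coupling hub, boss up, in the large round recess, the ball bearing flat in the small round one, the bolt that has a nut on it lengthwise in the long narrow one, and the straight brass nipple lying in the square one. Every part must lie down in its recess, not on an edge. Leave the bolt without a nut and the bent brass elbow where they lie; they do not belong to the kit.

Things in the scene. Friction and masses are not known exactly. Their poses are not given: they have to be found in the camera images.
- nest_hub: wooden nest plate, 100 x 100 x 10 mm, fixed in the steel kit tray, with a large round recess, 82 mm across, in its middle, 5 mm deep, lined dark. Origin: centre of its underside, 4 mm above the bench; recess floor 5 mm and plate top 10 mm above the origin. z up. Four such plates fill the tray two by two, 103 mm between centres; the tray's rim is lower than the plates.
- nest_bearing: wooden nest plate, 100 x 100 x 10 mm, fixed in the steel kit tray, with a small round recess, 56 mm across, in its middle, 5 mm deep, lined dark. Origin: centre of its underside, 4 mm above the bench; recess floor 5 mm and plate top 10 mm above the origin. z up. Four such plates fill the tray two by two, 103 mm between centres; the tray's rim is lower than the plates.
- nest_bolt: wooden nest plate, 100 x 100 x 10 mm, fixed in the steel kit tray, with a long narrow recess, 38 mm along the plate's x by 84 mm along its y, in its middle, 5 mm deep, lined dark. Origin: centre of its underside, 4 mm above the bench; recess floor 5 mm and plate top 10 mm above the origin. z up. Four such plates fill the tray two by two, 103 mm between centres; the tray's rim is lower than the plates.
- nest_nipple: wooden nest plate, 100 x 100 x 10 mm, fixed in the steel kit tray, with a square recess, 56 x 56 mm, in its middle, 5 mm deep, lined dark. Origin: centre of its underside, 4 mm above the bench; recess floor 5 mm and plate top 10 mm above the origin. z up. Four such plates fill the tray two by two, 103 mm between centres; the tray's rim is lower than the plates.
- hub_center (a point): Point at its centre, half-way up. Lies on the bench, z up. Turned steel coupling hub, 38 mm high: round flange 66 mm across and 14 mm thick, below a round boss 36 mm across and 24 mm high.
- bearing_center (a point): Point at its centre, half-way up. Lies on the bench, z up. Steel ball bearing lying flat, ring 40 mm across, 12 mm high.
- bolt_nut_center (a point): Point at its centre, half-way up. Lies on the bench, z up. Hexagon bolt lying along its y axis with a nut on it, 68 mm long, 22 mm wide, 19 mm high: head at +y, nut 17 to 26 mm toward -y, bare shank 12 mm thick between them from y = -17 to +26 mm.
- nipple_center (a point): Point at its centre, half-way up. Lies on the bench, z up. Straight brass double nipple lying along its y axis, 46 mm long: hexagon 28 mm over its corners (x), 24 mm high and 10 mm long in the middle, thread 16 mm thick at both ends.
- bolt_plain_center (a point): Point at its centre, half-way up. Lies on the bench, z up. The look-alike: hexagon bolt without a nut lying along its y axis, 89 mm long, head at +y, 22 mm wide, 19 mm high. Stays where it is.
- elbow_center (a point): Point at its centre, half-way up. Lies on the bench, z up. The look-alike: bent brass elbow, 62 x 47 x 26 mm. Stays where it is.
There are look-alikes about, which are no part of the job. Leave any green look-alike of the part that bears bolt_nut_center alone. What is shaped like the part that bears hub_center but green is not meant.

How it is judged (in metres and radians):
At the end, for the whole second after the job is handed in: Hub and bearing within 12 mm, nutted bolt within 14 mm, nipple within 20 mm of the middle of their recess, each on its floor (within 2.5 mm) and at rest; hub boss up (0.15 rad); bolt along the recess (0.35 rad); plain bolt and elbow moved less than 30 mm (horizontal distance between hub_center and nest_hub below 0.012 m and z of hub_center in the frame of nest_hub below 0.0265 m and linear speed of each of hub, bearing, bolt_nut, nipple below 0.02 m/s and horizontal distance between bearing_center and nest_bearing below 0.012 m and z of bearing_center in the frame of nest_bearing below 0.0135 m and horizontal distance between bolt_nut_center and nest_bolt below 0.014 m and z of bolt_nut_center in the frame of nest_bolt below 0.017 m and horizontal distance between nipple_center and nest_nipple below 0.02 m and z of nipple_center in the frame of nest_nipple below 0.0195 m and angle between hub_center's own z axis and vertical below 0.15 rad and angle between the y axis of bolt_nut_center and the y axis of nest_bolt, either way round below 0.35 rad and distance of each of bolt_plain_center, elbow_center from where it was at the start of the episode below 0.03 m); the robot touches nothing.
It fails at once if the bolt without a nut was moved 30 mm or more (distance of bolt_plain_center from where it was at the start of the episode above 0.03 m).
It fails at once if the brass elbow was moved 30 mm or more (distance of elbow_center from where it was at the start of the episode above 0.03 m).
It also fails if it takes over 93 s, if anything falls off the work surface, if the arm or the gripper's body presses on something with over 40 N, if the wrist force passes 120 N, or if a joint passes its speed limit or range.

## Working session

There is one attempt and no reset: what is moved stays moved. The work goes in short steps, each a Python script; the robot and the scene stay as the last script left them, time stands still between calls to the robot, and variables do not carry over. Pictures are saved under pics/ and viewed, about 12 in all and at most 16, crops included, and the job is handed in when it is done.

```bash
mkdir -p pics
python3 - <<'E'
from rig import *
import cv2,numpy as np
np.set_printoptions(precision=3,suppress=True)
print(observe()['time'],observe()['finger_gap'])
for n in ("top","side"):
    im=snapshot(n); cv2.imwrite(f"pics/{n}0.png",im[:,:,::-1]); print(n,camera_info(n))
print(camera_info("wrist"))
E
```

```text
0.0 85.54658362850209
top {'fovy': 44.163607903916656, 'cx': 319.63889629527455, 'cy': 205.95664809367514, 'pose': array([[   0.012,   -0.997,    0.077,  454.268],
       [  -1.   ,   -0.011,    0.007,   15.948],
       [  -0.006,   -0.077,   -0.997, 1287.12 ],
       [   0.   ,    0.   ,    0.   ,    1.   ]])}
side {'fovy': 51.822345569036756, 'cx': 317.28986718683853, 'cy': 198.62824359492893, 'pose': array([[   0.949,   -0.102,    0.297,  262.383],
       [  -0.314,   -0.314,    0.896, -878.587],
       [   0.002,   -0.944,   -0.33 ,  390.882],
       [   0.   ,    0.   ,    0.   ,    1.   ]])}
{'fovy': 59.59420172437308, 'cx': 324.0503239668003, 'cy': 203.88062854925562, 'hand_eye': array([[  -0.001,   -0.966,   -0.258,   65.579],
       [   1.   ,   -0.001,    0.   ,    0.246],
       [  -0.001,   -0.258,    0.966, -130.105],
       [   0.   ,    0.   ,    0.   ,    1.   ]])}
```

View pics/top0.png

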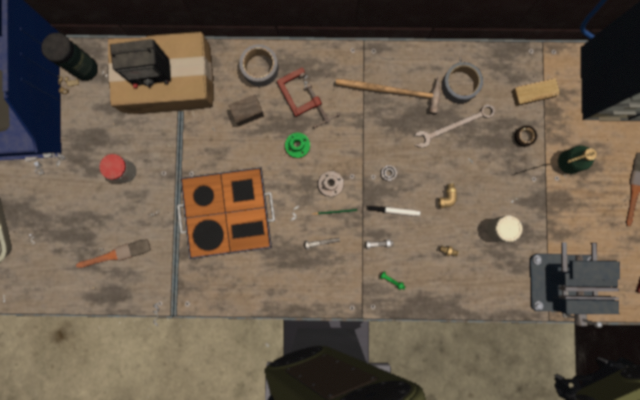

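The top view shows the tray at (226,212), with large round recess (208,235), small round (203,195), square (243,189) and long narrow (247,229). The parts are the hub (331,183), bearing (388,172), bolts (321,243) and (378,243), nipple (447,250) and elbow (447,197). Green look-alikes are at (297,145) and (392,280). Next I enlarge it to tell the two bolts apart.

```bash
cat > h.py <<'E'
from rig import *
import cv2,numpy as np
np.set_printoptions(precision=2,suppress=True)
def cam(n,st=None):
    c=camera_info(n)
    if n=="wrist":
        T=np.eye(4);T[:3,:3]=st['tool_rot'];T[:3,3]=st['tcp_pos'];P=T@c['hand_eye']
    else: P=c['pose']
    return 200/np.tan(np.radians(c['fovy'])/2),c['cx'],c['cy'],np.array(P)
def ray(C,u,v,z):
    f,cx,cy,P=C
    d=P[:3,:3]@np.array([(u-cx)/f,(v-cy)/f,1]);o=P[:3,3]
    return o+d*(z-o[2])/d[2]
def proj(C,p):
    f,cx,cy,P=C
    q=P[:3,:3].T@(np.asarray(p,float)-P[:3,3]);return np.array([f*q[0]/q[2]+cx,f*q[1]/q[2]+cy])
def R(a):  # tool down, jaw axis (y) at angle a from world x ; 
    y=np.array([np.cos(a),np.sin(a),0]);z=np.array([0,0,-1.]);return np.column_stack([np.cross(y,z),y,z])
E
python3 - <<'E'
from h import *
im=cv2.imread("pics/top0.png")
cv2.imwrite("pics/topc.png",cv2.resize(im[140:300,170:470],None,fx=2.66,fy=2.66,interpolation=cv2.INTER_CUBIC))
C=cam("top")
for n,u,v,z in [("hub",331,183,30),("bear",388,172,12),("boltL",321,243,15),("boltR",378,243,15),("nip",447,250,20),("elbow",447,197,20),
 ("nhub",208,235,9),("nbear",203,195,9),("nnip",243,189,9),("nbolt",247,229,9),("ghub",297,145,30),("gbolt",392,280,10),("screwdr",395,210,10),("cup",508,228,50)]: print(n,ray(C,u,v,z))
o=observe();print(o['tool_rot'])
E
```

```text
hub [611.    -3.32  30.  ]
bear [ 643.72 -151.82   12.  ]
boltL [457.18  20.63  15.  ]
boltR [ 458.9  -125.92   15.  ]
nip [ 443.09 -301.64   20.  ]
elbow [ 579.19 -302.76   20.  ]
nhub [474.45 313.81   9.  ]
nbear [578.46 329.92   9.  ]
nnip [595.35 225.83   9.  ]
nbolt [491.16 212.98   9.  ]
ghub [708.85  85.47  30.  ]
gbolt [ 364.65 -162.62   10.  ]
screwdr [ 544.8  -170.33   10.  ]
cup [ 500.   -446.94   50.  ]
[[ 0.93  0.37 -0.  ]
 [ 0.37 -0.93  0.  ]
 [ 0.   -0.   -1.  ]]
```

View pics/topc.png

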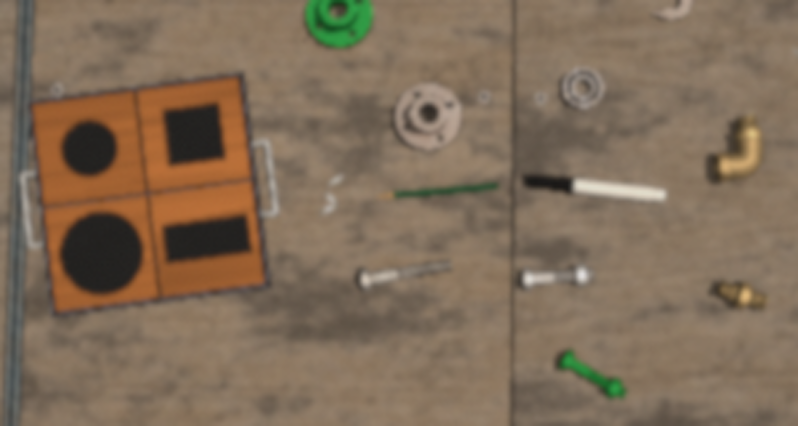

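View pics/side0.png

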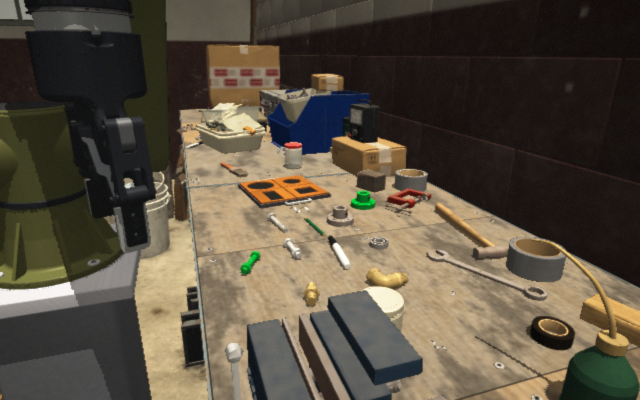

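The nutted bolt is the right-hand one at (378,243): short, with lumps at both ends. The plain bolt is at (321,243). Next come two wrist survey views, one over the parts and one over the tray.

Run:
```python
from h import *
import pickle
for n,p in (("parts",[545,-150,230]),("tray",[540,270,230])):
    goto(p,R(-np.pi/2)); s=observe(); im=snapshot("wrist")[:,:,::-1]
    cv2.imwrite(f"pics/w_{n}.png",im); pickle.dump(cam("wrist",s),open(n+".pkl","wb"))
    print(s['time'],s['tcp_pos'],s['joint_pos'])
```

```text
1.9083 [ 544.79 -150.73  230.03] [-0.33  0.35  1.5  -0.    1.3   1.24]
3.5083 [540.45 269.   230.03] [ 0.4   0.43  1.38 -0.    1.33  1.97]
```

View pics/w_parts.png

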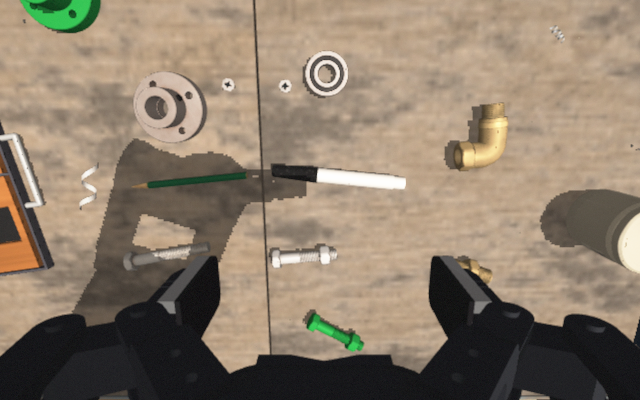

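View pics/w_tray.png

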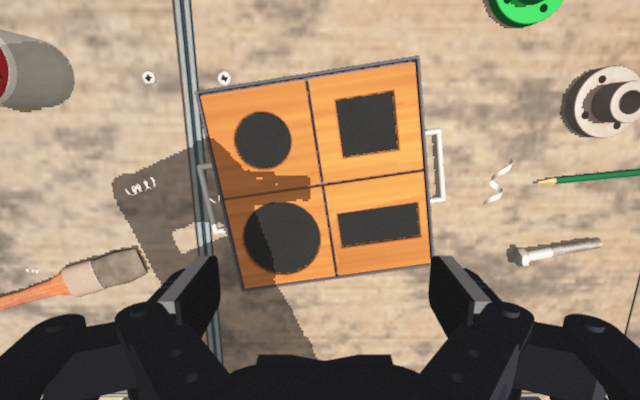

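Parts view: hub flange centre near (170,107), boss top near (160,107), bearing (326,74). The nutted bolt runs (270,258)–(337,255) with its nut at the right end. The nipple is partly hidden at (473,270). Tray view: recesses at (263,140), (367,124), (282,238) and (379,225). Next I measure these.

Run:
```python
from h import *
import pickle
C=pickle.load(open("tray.pkl","rb")); P=pickle.load(open("parts.pkl","rb")); T=cam("top")
im=cv2.imread("pics/w_tray.png"); top=cv2.imread("pics/top0.png")
def rec(im,C,box,mn):
    m=(im.max(2)<62).astype(np.uint8); M=np.zeros_like(m); u0,v0,u1,v1=box; M[v0:v1,u0:u1]=m[v0:v1,u0:u1]
    M=cv2.morphologyEx(M,cv2.MORPH_OPEN,np.ones((mn,mn)))
    for c in cv2.findContours(M,cv2.RETR_EXTERNAL,cv2.CHAIN_APPROX_NONE)[0]:
        if cv2.contourArea(c)<150: continue
        w=np.array([ray(C,*q[0],9.5)[:2] for q in c],np.float32)
        (x,y),(a,b),t=cv2.minAreaRect(w); print(np.array([x,y]),'size',a,b,'ang',t)
print("wrist");rec(im,C,(220,75,425,280),9)
print("top");rec(top,T,(188,172,266,252),5)
# parts
im=cv2.imread("pics/w_parts.png")
hsv=cv2.cvtColor(im,cv2.COLOR_BGR2HSV)
def part(box,z,mask):
    u0,v0,u1,v1=box; M=np.zeros(mask.shape,np.uint8); M[v0:v1,u0:u1]=mask[v0:v1,u0:u1]
    M=cv2.morphologyEx(M,cv2.MORPH_CLOSE,np.ones((5,5)))
    c=max(cv2.findContours(M,cv2.RETR_EXTERNAL,cv2.CHAIN_APPROX_NONE)[0],key=cv2.contourArea)
    w=np.array([ray(P,*q[0],z)[:2] for q in c],np.float32)
    r=cv2.minAreaRect(w); print(box,np.array(r[0]),r[1:],'px',cv2.boundingRect(c))
gray=((hsv[...,1]<45)&(hsv[...,2]>95)).astype(np.uint8)
part((263,235,345,275),9.5,gray)
part((300,45,352,100),12,gray)
print("flange",ray(P,169.5,107,12),"boss hole",ray(P,159,107,38))
print("bear",ray(P,326,74,12), "bolt ends",ray(P,270,258,9.5),ray(P,338,255,9.5))
for u,v in((312,155),): print(ray(C,u,v,9))
print("nip top",ray(T,441,249,12),ray(T,457,254,12))
```

```text
wrist
[467.64 340.83] size 62.109527587890625 24.751232147216797 ang 16.555767059326172
top
[490.15 212.07] size 31.033348083496094 77.07038116455078 ang 8.250874519348145
[475.15 314.36] size 72.12328338623047 72.65988159179688 ang 46.15449142456055
[577.2  328.47] size 44.8647575378418 44.42278289794922 ang 1.6381598711013794
[592.67 227.  ] size 47.44087600708008 49.61650466918945 ang 1.4494441747665405
(263, 235, 345, 275) [ 458.41 -128.48] ((22.29077911376953, 71.27877044677734), 3.8438825607299805) px (271, 245, 66, 23)
(300, 45, 352, 100) [ 643.72 -153.07] ((39.52939987182617, 39.74519348144531), 89.9148178100586) px (305, 51, 43, 46)
flange [613.98  -2.78  12.  ] boss hole [613.73  -4.51  38.  ]
bear [ 643.59 -153.05   12.  ] bolt ends [456.15 -92.33   9.5 ] [ 459.5  -166.01    9.5 ]
[563.07 280.72   9.  ]
nip top [ 445.41 -288.25   12.  ] [ 433.08 -329.22   12.  ]
```

Run:
```python
from h import *
import pickle
C=pickle.load(open("tray.pkl","rb"))
im=cv2.imread("pics/w_tray.png"); hsv=cv2.cvtColor(im,cv2.COLOR_BGR2HSV)
print([hsv[v,u].tolist() for u,v in((263,140),(367,124),(282,230),(379,225),(340,100),(240,190))])
m=((hsv[...,1]<120)&(hsv[...,2]<110)).astype(np.uint8)
M=np.zeros_like(m)
cv2.fillConvexPoly(M,np.array([[206,98],[412,66],[426,260],[248,283]]),1)
m=cv2.morphologyEx(m*M,cv2.MORPH_OPEN,np.ones((7,7)))
for c in cv2.findContours(m,cv2.RETR_EXTERNAL,cv2.CHAIN_APPROX_NONE)[0]:
    if cv2.contourArea(c)<400: continue
    w=np.array([ray(C,*q[0],10)[:2] for q in c],np.float32)
    print(cv2.minAreaRect(w))
```

```text
[[15, 24, 65], [18, 20, 64], [12, 19, 66], [15, 24, 64], [9, 50, 81], [13, 162, 135]]
((489.99420166015625, 211.45997619628906), (36.22703170776367, 82.46390533447266), 8.330387115478516)
((475.68536376953125, 314.72955322265625), (78.99393463134766, 77.99751281738281), 89.84933471679688)
((577.58740234375, 329.5018005371094), (52.757789611816406, 52.73341751098633), 89.8665542602539)
((592.9554443359375, 226.6827392578125), (54.26312255859375, 54.61259460449219), 8.262128829956055)
```

Wrist and top centres agree within about 1 mm, recess sizes and the 103 mm spacing check out, and the tray is turned 8.3°. The hub goes first.

```bash
cat >> h.py <<'E'
N=dict(hub=(475.5,314.6),bearing=(577.5,329.0),bolt=(490,211.8),nipple=(592.8,226.8))
A=np.radians(8.3)
def best(p,a):
    q=[(abs(j[5]),x) for x in (a,a+np.pi) if (j:=inverse_kinematics(p,R(x))) is not None]
    return R(min(q)[1])
def pick(xy,z,a,gap,hi=130):
    p=np.array([*xy,hi]); r=best(p,a); goto(p,r); p[2]=z; movel(p,feed=120); gripper_close()
    s=observe(); print('t',s['time'],'grip',s['finger_gap'],s['tcp_pos'],s['force'])
    if abs(s['finger_gap']-gap)>4: raise SystemExit('bad grip')
    p[2]=hi; movel(p,feed=200); s=observe(); print('lift',s['finger_gap'],s['force'])
def place(xy,z,a,hi=130):
    p=np.array([*xy,hi]); r=best(p,a); goto(p,r); p[2]=z; movel(p,feed=80)
    s=observe(); print('down',s['tcp_pos'],s['force'],s['finger_gap']); let_go(); p[2]=hi; movel(p,feed=200); print('t',observe()['time'])
E
python3 - <<'E'
from h import *
pick((613.9,-3.6),30,-np.pi/2,36)
place(N['hub'],40,-np.pi/2)
s=observe();cv2.imwrite("pics/w_hub.png",snapshot("wrist")[:,:,::-1])
E
```

```text
t 6.2167 grip 33.50736743958664 [614.23  -3.64  30.71] [-1.26 -0.55  5.92]
lift 33.211850030780155 [-0.68  0.53 -5.22]
down [475.74 314.73  40.42] [ 0.74  0.25 -4.16] 33.760427234572276
t 11.4833
```

View pics/w_hub.png

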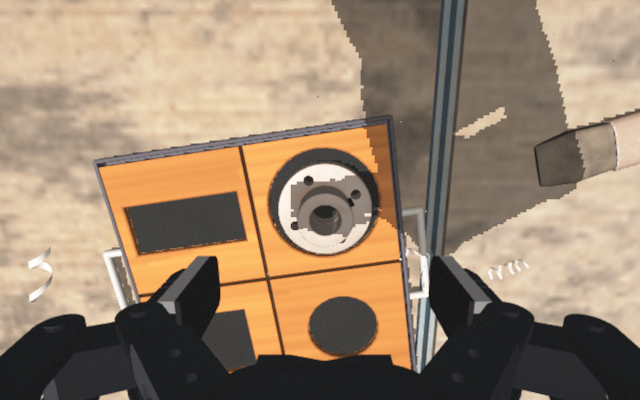

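The hub lies flat inside the large recess, its flange spanning about (277–375, 162–255) with dark margin round it. The bearing and nutted bolt are next.

Run:
```python
from h import *
pick((643.7,-153.1),17.5,-np.pi/2,38)
place(N['bearing'],28,-np.pi/2)
s=observe();a=snapshot("wrist")[:,:,::-1]
pick((458.3,-126),18,np.radians(3.2),11)
cv2.imwrite("pics/w_bb.png",cv2.resize(np.hstack([a,snapshot("wrist")[:,:,::-1]]),(800,250)))
```

```text
t 15.1583 grip 36.65885317198997 [ 644.03 -153.27   18.28] [-0.77 -0.2   5.66]
lift 36.84183878943811 [-0.38  0.11 -1.44]
down [577.75 329.13  28.61] [-0.07 -0.01 -0.58] 36.52743165140672
t 20.55
t 24.075 grip 9.303305157518432 [ 458.36 -126.02   18.23] [-1.53  1.31  4.52]
lift 9.08858629800138 [ 0.02  0.78 -1.34]
```

View pics/w_bb.png

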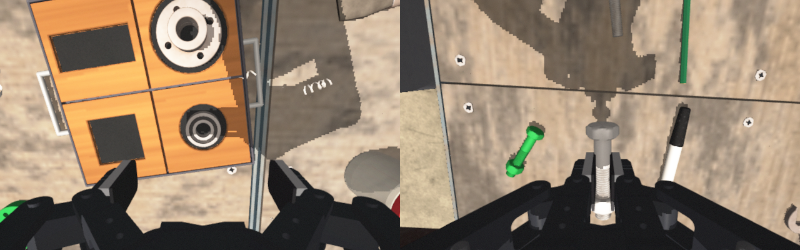

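The bearing lies in its recess and the nutted bolt is held level by its shank. I place it, then look closely at the nipple.

Run:
```python
from h import *
import pickle
s=observe(); yb=s['tool_rot'][:,1]; n=N['bolt']
p=np.array([n[0],n[1],130]); r=best(p,A); sg=1 if r[:,1]@yb>0 else -1; print(sg)
off=sg*2.8*np.array([-np.sin(A),np.cos(A)])
place(np.array(n)+off,28.5,A)
a=snapshot("wrist")[:,:,::-1]
goto([420,-308,190],R(-np.pi/2)); s=observe(); b=snapshot("wrist")[:,:,::-1]
cv2.imwrite("pics/n.png",b); pickle.dump(cam("wrist",s),open("n.pkl","wb"))
cv2.imwrite("pics/w_bn.png",cv2.resize(np.hstack([a,b]),(800,250)))
C=cam("wrist",s); hsv=cv2.cvtColor(b.copy(),cv2.COLOR_BGR2HSV)
print(proj(C,[439,-308,12]),s['time'])
```

```text
1
down [489.89 214.66  28.99] [-0.51  0.58 -1.15] 9.138617391274163
t 28.925
[324.54 165.47] 30.8917
```

View pics/w_bn.png

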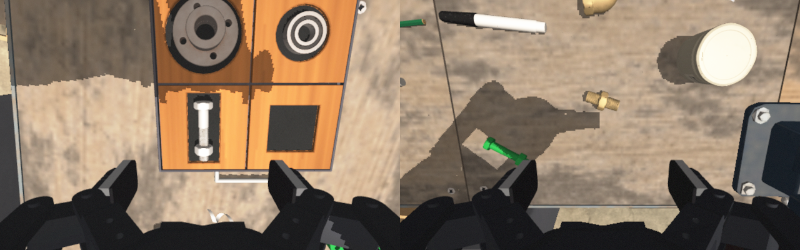

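View pics/n.png

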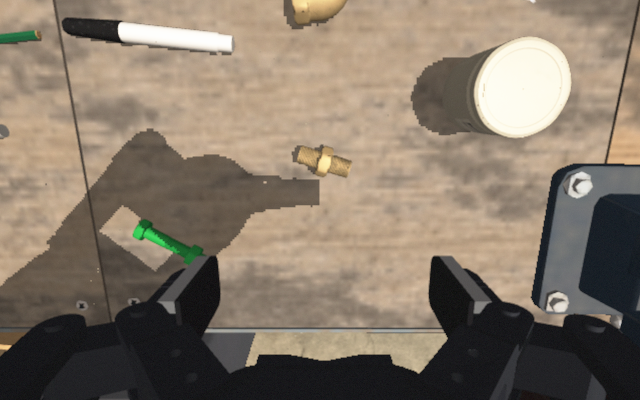

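The bolt lies along its recess. The nipple's ends are at about (298,155) and (349,168), hexagon at (324,161). I grip it lengthwise by the end faces.

Run:
```python
from h import *
import pickle
C=pickle.load(open("n.pkl","rb"))
e1,e2=ray(C,298,155,12),ray(C,349,168,12); d=e1-e2; c=(e1+e2)/2; a=np.arctan2(d[1],d[0])
print(e1,e2,c,np.linalg.norm(d),np.degrees(a), ray(C,324,161,16))
if not 38<np.linalg.norm(d)<54: raise SystemExit
pick(c[:2],18.5,a,43.5)
place(N['nipple'],29,A+np.pi/2)
goto([530,270,260],R(-np.pi/2)); 
s=observe(); cv2.imwrite("pics/fin.png",snapshot("wrist")[:,:,::-1]); pickle.dump(cam("wrist",s),open("fin.pkl","wb"))
t=snapshot("top")[:,:,::-1]; cv2.imwrite("pics/fint.png",t); print(s['time'])
```

```text
[ 448.25 -284.65   12.  ] [ 436.75 -329.74   12.  ] [ 442.5  -307.19   12.  ] 46.5310666697337 75.69625942189289 [ 443.53 -307.52   16.  ]
t 32.8667 grip 44.03956335463511 [ 442.79 -307.46   19.36] [-1.62  1.48  7.68]
lift 44.42914298128793 [ 0.82 -0.48 -1.01]
down [593.07 226.89  29.6 ] [0.15 0.52 0.18] 44.08832013074852
t 38.3167
41.1667
```

View pics/fin.png

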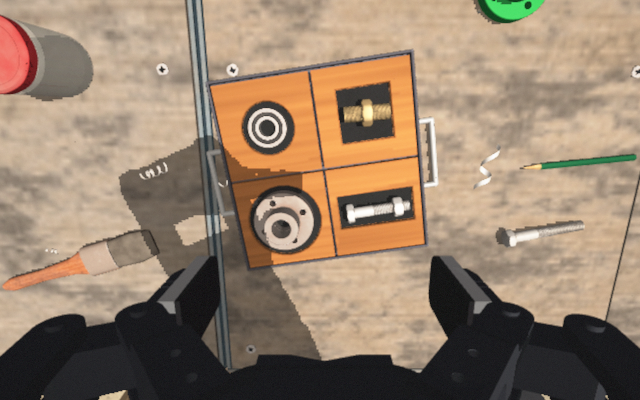

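All four parts lie in their recesses. I do a numeric check of their centres and of whether the two look-alikes stayed put.

Run:
```python
from h import *
import pickle
C=pickle.load(open("fin.pkl","rb"))
for n,u,v,z in(("hub",283,229,47),("bearing",268,128,21),("bolt",377,210,18.5),("nipple",367,114,24)):
    p=ray(C,u,v,z); print(n,p,np.linalg.norm(p[:2]-N[n]))
a=cv2.imread("pics/top0.png").astype(int);b=cv2.imread("pics/fint.png").astype(int);d=abs(a-b).max(2)
print("diff plain",d[232:252,300:345].max(),"elbow",d[182:212,432:460].max(), "nip old",d[240:262,435:460].max())
```

```text
hub [477.05 312.2   47.  ] 2.857016348425431
bearing [578.2 327.5  21. ] 1.659362702680523
bolt [489.28 211.07  18.5 ] 1.0225982357259975
nipple [592.18 226.    24.  ] 1.0076414883193043
diff plain 8 elbow 8 nip old 79
```

```bash
python3 -c "
from rig import *
sign_off()"
```

```text
the job is handed in; nothing more can be done
```

The hub (boss up), ball bearing, nutted bolt and brass nipple are each lying in their own recess. I handed the job in at about 41 s of the 93 s allowed.

- **Position:** the last wrist picture puts the parts 2.9, 1.7, 1.0 and 1.0 mm from their recess centres (hub, bearing, bolt, nipple), against limits of 12, 12, 14 and 20 mm. The camera calibration itself is good to about 2 mm.
- **Lying flat:** all four look flat, with the bolt along its recess. I judged that by eye from the pictures and did not measure heights or tilt angles.
- **Look-alikes:** the top-camera picture areas around the plain bolt and the elbow did not change from start to finish, so neither moved. The green look-alikes were not touched.
- **Forces:** the readings I took at each grip, lift and set-down stayed below 10 N.
- **Disagreement:** the finger gap read 2–3 mm less than the known part size on every grip, but all four grips held. One early threshold for finding the recesses failed and I replaced it. The new centres agreed with the top view to about 1 mm.

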